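Turn the row of cactus pots end for end on to the new rack

ROBOT

A 6-joint arm with a two-finger parallel gripper is mounted at the origin on the work surface. World frame = base frame: x ahead of the robot, y to its left, z up, the work surface at z = 0. Lengths are in mm, angles in rad, forces in N, time in s.
With the tool pointing down it reaches from about 275 to 725 mm from the base axis. Payload 5.6 kg.
Tool frame: the origin (TCP) lies midway between the tips of the shut fingers; the grasp point (between the pads) lies 19 mm behind it (ctrl.tcp_to_grasp is the distance from the TCP to the grasp point, in mm); z points along the fingers, y is the line along which they close (so a half turn about z gives the same grasp; the last joint's range is limited). The gripper opens to 85 mm and grips with 20 to 120 N. Pads are 22 mm wide; open, the fingers measure 114 mm over their backs; the gripper's body (76 mm by 85 mm) begins 54 mm behind the grasp point. The pads swing forward as they close: fully open they stand 13 mm farther back than shut.
Start: joints at [-1.001, 0.255, 0.108, 0, -1.424, -0.285], TCP at [154.551, -527.832, 231.283] pointing down, gripper open.
Joint ranges: [-2.95, 2.95], [-1.21, 1.97], [-1.09, 1.5], [-2.87, 1.71], [-2.94, -0.07], [-3.05, 3.05]. Speed limits (rad/s): [2.57, 2.57, 3.14, 3.14, 3.14, 3.14].

INTERFACE

Orientations are given as a unit quaternion [w, x, y, z].
In Python, from cell import ctrl gives the robot as it stands.
- The arm moves only by the tool move_arm, never from a script. Its argument "targets" is text: rows parted by semicolons, each of 4 numbers parted by spaces: the shift along the world's x, y, z in mm, then the turn about the world's z in degrees. A call has 1 to 8 rows; each row is the pose to reach, as a shift and turn from the pose commanded when the call began; what a row does not reach only later rows make up. A row lasts 1/10 s, in which the tool goes at most 50 mm and 8.59 degrees, less where a joint would pass 70% of its speed; a pose out of reach is approached as far as the arm can. A call with a gripper value outside its range is refused whole. "grip" is the opening, from 0 (shut) to 1 (fully open), set as the call begins (left out, the last holds). The fingers move at their own pace and stop on an object; "squeeze" is the grip in N (left out, the last holds). Time passes only in rows, so rows that repeat a pose let the fingers close. It gives the time, the measured TCP pose, the force, the opening and the grip force at its end, in the units of the state.
- ctrl.sense(): the state, without advancing time (a new reading comes with each control period).
- ctrl.snapshot(name): name is "side" or "top"; returns the picture (480x640x3 uint8, red, green, blue); there is no depth.
- ctrl.calibration(name): a dict with "fovy" (degrees; the focal length in pixels is half the picture's height over the tangent of half this angle, whatever the lens; pixels are square), "cx", "cy" (the principal point, pixels), "k1" (the pictures are not rectified: a ray, as slopes to the right and down, at radius r is drawn at 1 + k1 r^2 times it, then the intrinsics apply), "rvec" (rotation vector, rad) and "tvec" (3), from world to camera coordinates, as OpenCV has them. Camera axes: x right, y down, z forward; pixel columns grow to the right and rows downward; lengths in mm; the calibration is good to about 2 mm. A picture is of the moment at which its call begins. calibration takes no time and is no camera call.
- ctrl.sign_off(): hands the job in; it is judged then, once.
Trained networks look in the newest picture that a camera, given by its name, has taken for a name from the list of things; names that differ only in an ending like _2 or _b are one class to them, and where a whole thing is asked for, a point or a joint stands for the part that bears it (a point fixed in the world has none). Each returns a list of dicts, best first, with "p" (0 to 1); they miss things now and then, are a little off and sometimes report something else, mostly with a low value. They report only what shows in the picture. A call takes as long as a camera call. They do not tell look-alikes from the thing itself.
- ctrl.look_for(camera, query): "location" ([column, row] in pixels, amid what is visible of it).
- ctrl.regions_of(camera, query): "pixels" (480x640 bool, what is visible of it) and "location" ([column, row] in pixels, amid what is visible of it).
The state is a dict: "time": time; "joint_pos": joint angles; "qvel": joint speeds; "joint_efforts": joint torques, N m; "position": TCP position; "tool_rot": TCP orientation; "contact_force": force on the tool from outside, world axes, zero at the start; "torque": the same for the moment, N m; "finger_gap": finger opening in mm; "grasp_force": force on a finger pad.
Only numpy, scipy, OpenCV 4.12 (cv2) and the standard library are available. Lean on these libraries where they do the work, as an engineer would, in place of code of your own. Each camera call takes 0.05 s, during which the arm holds its last target. There are 200 camera calls.

TASK

So that each plant gets its turn at the light, move the four potted plants from the bamboo rack to the drip dishes of the black steel rack with the row reversed: the plant at the left end goes to the right end, the second from the left becomes the second from the right, and so on. Carry the pots upright and set each one down gently, standing flat in its dish. Leave the old saucers where they are on the bamboo rack, and do not disturb the watering can, the bowl or the mister.

Things in the scene. Friction and masses are not known exactly. Their poses are not given: they have to be found in the camera images.
- ball_cactus: Terracotta pot, 55 mm high, with a ribbed ball cactus 38 mm wide (top 84 mm above the foot). All pots alike: foot 42 mm across, widening to 51 mm under a straight round rim band 60 mm across, 38 to 55 mm above the foot: grip it there from above. Plant rigid, narrower than the band. About 180 g. Origin: centre of the foot, z up.
- column_cactus: Terracotta pot, 55 mm high, with three slim upright cactus columns of unequal height (tallest 86 mm above the foot). All pots alike: foot 42 mm across, widening to 51 mm under a straight round rim band 60 mm across, 38 to 55 mm above the foot: grip it there from above. Plant rigid, narrower than the band. About 180 g. Origin: centre of the foot, z up.
- rosette_plant: Terracotta pot, 55 mm high, with a low rosette of pointed leaves 50 mm wide (top about 77 mm above the foot). All pots alike: foot 42 mm across, widening to 51 mm under a straight round rim band 60 mm across, 38 to 55 mm above the foot: grip it there from above. Plant rigid, narrower than the band. About 180 g. Origin: centre of the foot, z up.
- paddle_cactus: Terracotta pot, 55 mm high, with a flat paddle cactus, one round pad carrying two smaller ones (top about 87 mm above the foot). All pots alike: foot 42 mm across, widening to 51 mm under a straight round rim band 60 mm across, 38 to 55 mm above the foot: grip it there from above. Plant rigid, narrower than the band. About 180 g. Origin: centre of the foot, z up.
- saucer_ball: Loose terracotta saucer on the bamboo rack, under the pot with the ball cactus at the start: 12 mm high, 62 mm across the base, 76 mm across the mouth, floor 4 mm thick, about 80 g. It stays, and so shows which place that pot came from. Origin: centre of its underside.
- saucer_column: Loose terracotta saucer on the bamboo rack, under the pot with the column cactus at the start: 12 mm high, 62 mm across the base, 76 mm across the mouth, floor 4 mm thick, about 80 g. It stays, and so shows which place that pot came from. Origin: centre of its underside.
- saucer_rosette: Loose terracotta saucer on the bamboo rack, under the pot with the rosette at the start: 12 mm high, 62 mm across the base, 76 mm across the mouth, floor 4 mm thick, about 80 g. It stays, and so shows which place that pot came from. Origin: centre of its underside.
- saucer_paddle: Loose terracotta saucer on the bamboo rack, under the pot with the paddle cactus at the start: 12 mm high, 62 mm across the base, 76 mm across the mouth, floor 4 mm thick, about 80 g. It stays, and so shows which place that pot came from. Origin: centre of its underside.
- old_rack: Low bench, slatted bamboo top on white end frames, 50 mm high. 360 mm long (y), 110 mm deep (x), fixed. Origin: centre of the underside, on the table; x away from the robot, y along the row to the robot's left, within 7 degrees. Saucers stand on it along y, 88 mm apart, at y = +132, +44, -44 and -132 mm within 2 mm; which pot is where varies. Either rack may be the nearer.
- new_rack: Black steel stand, plate 50 mm high. 360 mm long (y), 110 mm deep (x), fixed. Origin: centre of the underside, on the table; x away from the robot, y along the row to the robot's left, within 7 degrees. Four fixed metal dishes at x = 0, y = +132, +44, -44, -132 mm: floor 53 mm above the table, 56 mm across inside, rim 10 mm above the plate, 70 mm across. 
- watering_can: Bystander, not to be disturbed: small grey watering can 90 mm across, 105 mm high, with a spout, at the left of the work. Origin: centre of its underside.
- key_bowl: Bystander, not to be disturbed: blue ceramic bowl with keys in it, 130 mm across, 45 mm high, at the right of the work. Origin: centre of its underside.
- mister: Bystander, not to be disturbed: amber plant mister with black head, 66 mm across, 140 mm high, at the right of the work. Origin: centre of its underside.
Mind the look-alikes: they are no part of the job. Leave any turquoise look-alike of the saucer_column alone.

How it is judged (in metres and radians):
At the end, for the whole second after the job is handed in: Each pot stands upright (0.1 rad), released and at rest on the floor of a dish of the new rack, within 13 mm of the dish's centre along and across and 4 mm in height, in the mirror place of its old saucer on the old rack: from the left, 1 to 4, 2 to 3, 3 to 2, 4 to 1 (((y of saucer_ball in the frame of old_rack between 0.088 and 0.176 m and y of ball_cactus in the frame of new_rack between -0.145 and -0.119 m) or (y of saucer_ball in the frame of old_rack between 0 and 0.088 m and y of ball_cactus in the frame of new_rack between -0.057 and -0.031 m) or (y of saucer_ball in the frame of old_rack between -0.088 and 0 m and y of ball_cactus in the frame of new_rack between 0.031 and 0.057 m) or (y of saucer_ball in the frame of old_rack between -0.176 and -0.088 m and y of ball_cactus in the frame of new_rack between 0.119 and 0.145 m)) and x of ball_cactus in the frame of new_rack between -0.013 and 0.013 m and z of ball_cactus in the frame of new_rack between 0.049 and 0.057 m and angle between each of ball_cactus, column_cactus, rosette_plant, paddle_cactus's own z axis and vertical below 0.1 rad and linear speed of each of ball_cactus, column_cactus, rosette_plant, paddle_cactus below 0.02 m/s and angular speed of each of ball_cactus, column_cactus, rosette_plant, paddle_cactus below 0.3 rad/s and ((y of saucer_column in the frame of old_rack between 0.088 and 0.176 m and y of column_cactus in the frame of new_rack between -0.145 and -0.119 m) or (y of saucer_column in the frame of old_rack between 0 and 0.088 m and y of column_cactus in the frame of new_rack between -0.057 and -0.031 m) or (y of saucer_column in the frame of old_rack between -0.088 and 0 m and y of column_cactus in the frame of new_rack between 0.031 and 0.057 m) or (y of saucer_column in the frame of old_rack between -0.176 and -0.088 m and y of column_cactus in the frame of new_rack between 0.119 and 0.145 m)) and x of column_cactus in the frame of new_rack between -0.013 and 0.013 m and z of column_cactus in the frame of new_rack between 0.049 and 0.057 m and ((y of saucer_rosette in the frame of old_rack between 0.088 and 0.176 m and y of rosette_plant in the frame of new_rack between -0.145 and -0.119 m) or (y of saucer_rosette in the frame of old_rack between 0 and 0.088 m and y of rosette_plant in the frame of new_rack between -0.057 and -0.031 m) or (y of saucer_rosette in the frame of old_rack between -0.088 and 0 m and y of rosette_plant in the frame of new_rack between 0.031 and 0.057 m) or (y of saucer_rosette in the frame of old_rack between -0.176 and -0.088 m and y of rosette_plant in the frame of new_rack between 0.119 and 0.145 m)) and x of rosette_plant in the frame of new_rack between -0.013 and 0.013 m and z of rosette_plant in the frame of new_rack between 0.049 and 0.057 m and ((y of saucer_paddle in the frame of old_rack between 0.088 and 0.176 m and y of paddle_cactus in the frame of new_rack between -0.145 and -0.119 m) or (y of saucer_paddle in the frame of old_rack between 0 and 0.088 m and y of paddle_cactus in the frame of new_rack between -0.057 and -0.031 m) or (y of saucer_paddle in the frame of old_rack between -0.088 and 0 m and y of paddle_cactus in the frame of new_rack between 0.031 and 0.057 m) or (y of saucer_paddle in the frame of old_rack between -0.176 and -0.088 m and y of paddle_cactus in the frame of new_rack between 0.119 and 0.145 m)) and x of paddle_cactus in the frame of new_rack between -0.013 and 0.013 m and z of paddle_cactus in the frame of new_rack between 0.049 and 0.057 m); the robot touches nothing.
It fails at once if a pot tipped by more than about 40 degrees (angle between any of ball_cactus, column_cactus, rosette_plant, paddle_cactus's own z axis and vertical above 0.7 rad).
It fails at once if a pot dropped: let go and falling faster than 0.6 m/s (a fall of about 2 cm) ((linear speed of ball_cactus above 0.6 m/s and contact force between ball_cactus and the fingers below 0.05 N) or (linear speed of column_cactus above 0.6 m/s and contact force between column_cactus and the fingers below 0.05 N) or (linear speed of rosette_plant above 0.6 m/s and contact force between rosette_plant and the fingers below 0.05 N) or (linear speed of paddle_cactus above 0.6 m/s and contact force between paddle_cactus and the fingers below 0.05 N)).
It fails at once if an old saucer moved by more than 25 mm from where it stood (distance of any of saucer_ball, saucer_column, saucer_rosette, saucer_paddle from where it was at the start of the episode above 0.025 m).
It fails at once if the watering can, the bowl or the mister moved by more than 30 mm (distance of any of watering_can, key_bowl, mister from where it was at the start of the episode above 0.03 m).
It also fails if it takes over 93 s, if anything falls off the work surface, if the arm or the gripper's body presses on something with over 40 N, if the wrist force passes 120 N, or if a joint passes its speed limit or range.

## Working session

There is one attempt and no reset: what is moved stays moved. The work goes in short steps, Python scripts to look and compute and a tool call to move; the robot and the scene stay as the last step left them, time stands still between calls to the robot, and variables do not carry over. Pictures are saved under pics/ and viewed, at most 14 in all, crops included, and the job is handed in when it is done.

Besides the shell and the picture viewer there is one more tool, called as a command line: name --argument value ..., lists and objects as JSON in quotes. move_arm: Moves the arm, as the interface text tells. Its arguments: {"type":"object","properties":{"targets":{"type":"string"},"grip":{"type":"number"},"squeeze":{"type":"number"}},"required":["targets"]}

```bash
mkdir -p pics; ls
cat > h.py <<'E'
import numpy as np, cv2
from cell import ctrl
def cam(n):
    c=ctrl.calibration(n); f=240/np.tan(np.radians(c["fovy"])/2)
    R=cv2.Rodrigues(np.array(c["rvec"],float))[0]; t=np.array(c["tvec"],float).ravel()
    return c,f,R,t
def to_world(n,uv,z):
    c,f,R,t=cam(n); d=np.array([(uv[0]-c["cx"])/f,(uv[1]-c["cy"])/f]); s=d.copy()
    for _ in range(30): s=d/(1+c["k1"]*(s@s))
    r=R.T@np.array([s[0],s[1],1]); o=-R.T@t
    return o+r*(z-o[2])/r[2]
def to_px(n,P):
    c,f,R,t=cam(n); p=R@np.array(P,float)+t; s=p[:2]/p[2]; s=s*(1+c["k1"]*(s@s))
    return s*f+[c["cx"],c["cy"]]
def snap(n,name):
    im=ctrl.snapshot(n); cv2.imwrite(f"pics/{name}.png",im[:,:,::-1]); return im
E
python3 - <<'E'
from h import *
snap("top","top0"); snap("side","side0")
for n in("top","side"):
    c,f,R,t=cam(n); print(n,c["fovy"],c["k1"],(-R.T@t).round(),R.round(2).tolist())
for q in ["ball_cactus","column_cactus","rosette_plant","paddle_cactus","saucer_column","old_rack","new_rack","watering_can","key_bowl","mister"]:
    print(q,[(np.round(d["location"]).tolist(),round(d["p"],2)) for d in ctrl.look_for("top",q)][:5])
print(ctrl.sense()["tool_rot"],ctrl.sense()["time"])
E
```

```text
pics
top 55.04004778590943 -0.07233229298185287 [ 376.   21. 1086.] [[-0.04, -1.0, 0.0], [-0.97, 0.04, -0.24], [0.24, -0.01, -0.97]]
side 50.188542002447235 -0.1357344360384572 [ 548. 1075.  719.] [[-1.0, -0.08, 0.02], [-0.06, 0.53, -0.84], [0.06, -0.84, -0.54]]
ball_cactus [([265.0, 244.0], 0.68)]
column_cactus []
rosette_plant [([348.0, 238.0], 0.79)]
paddle_cactus []
saucer_column [([259.0, 191.0], 0.89), ([372.0, 195.0], 0.79), ([314.0, 255.0], 0.78), ([310.0, 196.0], 0.75)]
old_rack [([328.0, 258.0], 0.6)]
new_rack [([324.0, 327.0], 0.82)]
watering_can []
key_bowl [([531.0, 315.0], 0.68), ([345.0, 252.0], 0.58)]
mister [([506.0, 233.0], 0.72)]
[ 2.33173382e-06 -1.41924601e-01  9.89877471e-01  1.08118279e-05] 0.6
```

View pics/top0.png

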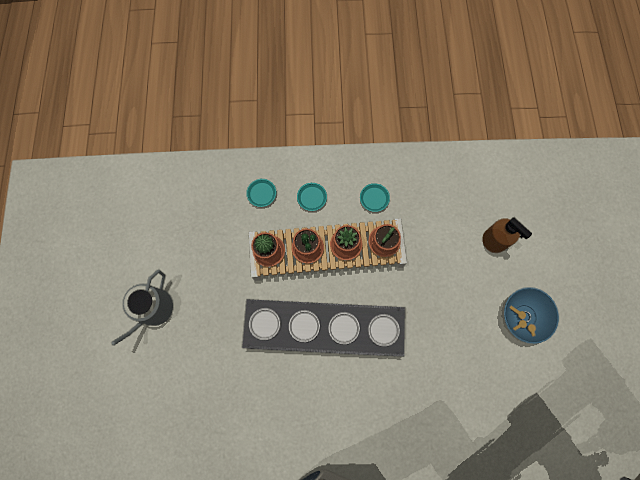

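View pics/side0.png

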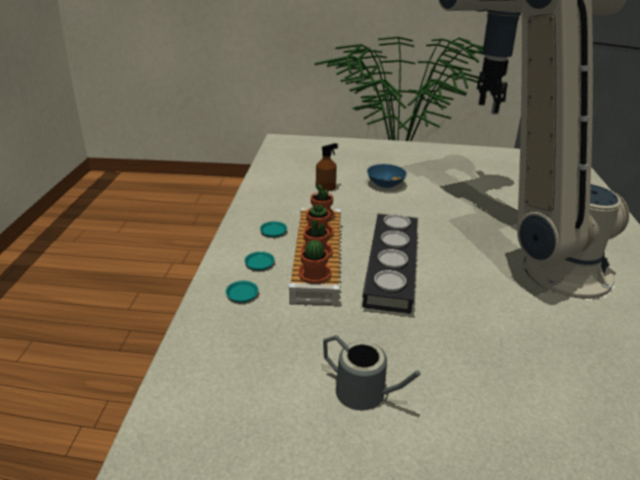

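The plants from left to right in the top view are ball (265,247), column (308,245), rosette (347,240) and paddle (386,240), on the farther bamboo rack. The silver dishes lie at about (265,324), (304,326), (344,328) and (384,330). The turquoise decoys are at row ~195 behind the rack, and the arm is well clear.

Run:
```python
from h import *
im=cv2.imread("pics/top0.png"); hsv=cv2.cvtColor(im,cv2.COLOR_BGR2HSV)
# dishes: bright discs
g=cv2.cvtColor(im,cv2.COLOR_BGR2GRAY); roi=np.zeros_like(g); roi[300:356,243:408]=1
m=((g>110)&(roi>0)).astype(np.uint8)
n,l,s,c=cv2.connectedComponentsWithStats(m)
D=[]
for i in range(1,n):
    if 300<s[i,4]<1200:
        w=to_world("top",c[i],57); D.append(w[:2]); print("dish",c[i].round(1),s[i],w.round(1))
D=np.array(sorted(D,key=lambda d:-d[1]))
yl=np.array([132,44,-44,-132]); ctr=D.mean(0); ax=(D*yl[:,None]).sum(0)/(yl**2).sum(); print("new",ctr,np.linalg.norm(ax),np.degrees(np.arctan2(-ax[0],ax[1])))
print("resid",(D-ctr-yl[:,None]*ax/np.linalg.norm(ax)).round(1).tolist())
# rack corners rough: old rack end frames ; pots by networks
for q in ["ball_cactus","column_cactus","rosette_plant","paddle_cactus"]:
    for d in ctrl.regions_of("top",q)[:2]:
        ys,xs=np.where(d["pixels"]); print(q,round(d["p"],2),d["pixels"].sum(),xs.min(),xs.max(),ys.min(),ys.max(),to_world("top",[xs.mean(),ys.mean()],95).round(1))
x0,y0,x1,y1=240,210,416,360
cr=cv2.resize(im[y0:y1,x0:x1],None,fx=4.5,fy=4,interpolation=cv2.INTER_CUBIC); cr=cv2.resize(im[y0:y1,x0:x1],None,fx=4,fy=4,interpolation=cv2.INTER_CUBIC)
def circ(c,r,z,col):
    p=[(to_px("top",[c[0]+r*np.cos(a),c[1]+r*np.sin(a),z])-[x0,y0]+.5)*4-.5 for a in np.linspace(0,6.28,60)]
    cv2.polylines(cr,[np.int32(np.round(p))],True,col,1)
for d in D: circ(d,35,60,(0,0,255)); circ(d,28,53,(0,255,0))
for u in [(267,245),(308,243),(347,238),(386,239)]:
    w=to_world("top",u,109); print(w.round(1)); circ(w,30,109,(255,255,0)); 
cv2.imwrite("pics/crop1.png",cr)
```

```text
dish [369.1 308.9] [273 300 135  56 689] [490.2 -68.9  57. ]
dish [264.2 323.9] [249 308  31  32 737] [466.3 165.8  57. ]
dish [303.9 326. ] [289 310  31  32 718] [458.3  77.7  57. ]
dish [343.8 327.9] [328 312  32  32 734] [450.6 -10.4  57. ]
dish [383.6 330. ] [368 314  32  32 748] [442.2 -98.2  57. ]Traceback (most recent call last):
  File "<stdin>", line 12, in <module>
ValueError: operands could not be broadcast together with shapes (5,2) (4,1)
```

Run:
```python
from h import *
im=cv2.imread("pics/top0.png")
D=np.array([[466.3,165.8],[458.3,77.7],[450.6,-10.4],[442.2,-98.2]])
yl=np.array([132,44,-44,-132]); ctr=D.mean(0); ax=(D*yl[:,None]).sum(0)/(yl**2).sum(); print("new",ctr,np.linalg.norm(ax),np.degrees(np.arctan2(-ax[0],ax[1])))
for q in ["ball_cactus","column_cactus","rosette_plant","paddle_cactus"]:
    for d in ctrl.regions_of("top",q)[:2]:
        ys,xs=np.where(d["pixels"]); print(q,round(d["p"],2),d["pixels"].sum(),xs.min(),xs.max(),ys.min(),ys.max(),to_world("top",[xs.mean(),ys.mean()],95).round(1))
x0,y0,x1,y1=240,210,416,360
cr=cv2.resize(im[y0:y1,x0:x1],None,fx=4,fy=4,interpolation=cv2.INTER_CUBIC)
def circ(c,r,z,col):
    p=[(to_px("top",[c[0]+r*np.cos(a),c[1]+r*np.sin(a),z])-[x0,y0]+.5)*4-.5 for a in np.linspace(0,6.28,60)]
    cv2.polylines(cr,[np.int32(np.round(p))],True,col,1)
for d in D: circ(d,35,60,(0,0,255)); circ(d,28,53,(0,255,0))
for u in [(267,245),(308,243),(347,238),(386,239)]:
    w=to_world("top",u,109); print(w.round(1)); circ(w,30,109,(255,255,0)); 
cv2.imwrite("pics/crop1.png",cr)
```

```text
new [454.35   33.725] 1.0042368985704586 -5.193841926969204
ball_cactus 0.88 620 251 278 232 259 [634.9 157.7  95. ]
ball_cactus 0.66 323 253 284 237 266 [611.5 141.2  95. ]
column_cactus 0.72 577 294 319 229 255 [640.5  64.8  95. ]
rosette_plant 0.94 576 334 360 225 252 [644.4 -25.6  95. ]
paddle_cactus 0.95 599 373 400 224 251 [ 643.  -113.8   95. ]
[633.2 151.  109. ]
[634.1  61.  109. ]
[641.9 -25.  109. ]
[ 636.2 -110.6  109. ]
```

View pics/crop1.png

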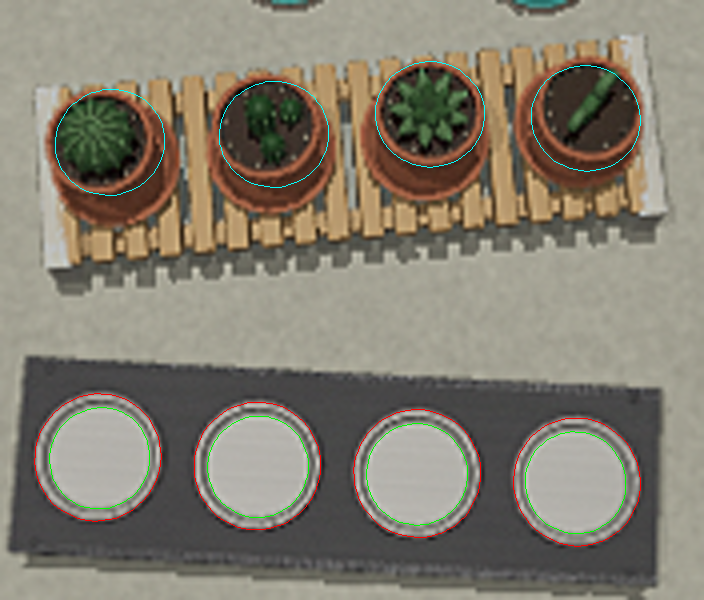

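The projected dish circles sit on the real dishes. My hand-picked pot-rim circles are a few mm off, so I'll fit them to the rim annulus.

```bash
cat > fit.py <<'E'
from h import *
from scipy.optimize import minimize
from scipy.ndimage import map_coordinates
A=np.linspace(0,2*np.pi,72,endpoint=False)
def ring(im,n,c,r,z):
    P=np.array([to_px(n,[c[0]+r*np.cos(a),c[1]+r*np.sin(a),z]) for a in A]); return map_coordinates(im,[P[:,1],P[:,0]],order=1)
def fitrim(im,n,c0,z):
    b=im.astype(float); red=b[:,:,2]-b[:,:,1]
    red=cv2.GaussianBlur(red,(0,0),.6); 
    f=lambda c:-(ring(red,n,c,28,z).mean()-ring(red,n,c,23.5,z).mean()*.7-ring(red,n,c,33,z).mean()*.3)
    # grid then refine
    G=[(f((c0[0]+i,c0[1]+j)),c0[0]+i,c0[1]+j) for i in range(-12,13,2) for j in range(-12,13,2)]
    g=min(G); r=minimize(f,g[1:],method="Nelder-Mead",options=dict(xatol=.1)); return r.x,r.fun
E
python3 - <<'E'
from fit import *
im=cv2.imread("pics/top0.png"); x0,y0,x1,y1=240,210,416,290
cr=cv2.resize(im[y0:y1,x0:x1],None,fx=4,fy=4,interpolation=cv2.INTER_CUBIC)
def circ(c,r,z,col):
    p=[(to_px("top",[c[0]+r*np.cos(a),c[1]+r*np.sin(a),z])-[x0,y0]+.5)*4-.5 for a in np.linspace(0,6.28,60)]
    cv2.polylines(cr,[np.int32(np.round(p))],True,col,1)
F=[]
for u in [(266.2,245),(307.7,243.3),(347.1,239),(386,239)]:
    w=to_world("top",u,109); c,v=fitrim(im,"top",w[:2],109); F.append(c); print(w.round(1),c.round(1),round(v,1)); circ(c,30,109,(255,255,0)); circ(c,38,62,(0,255,0))
F=np.array(F); yl=np.array([132,44,-44,-132]); ax=(F*yl[:,None]).sum(0)/(yl**2).sum(); print(np.linalg.norm(ax),np.degrees(np.arctan2(-ax[0],ax[1])),F.mean(0)); print((F.mean(0)+yl[:,None]*ax/np.linalg.norm(ax)).round(1))
cv2.imwrite("pics/crop2.png",cr)
E
```

```text
Traceback (most recent call last):
  File "fit.py", line 12, in fitrim
    G=[(f((c0[0]+i,c0[1]+j)),c0[0]+i,c0[1]+j) for i in range(-12,13,2) for j in range(-12,13,2)]
        ~^^^^^^^^^^^^^^^^^^^
  File "fit.py", line 10, in <lambda>
    f=lambda c:-(ring(red,n,c,28,z).mean()-ring(red,n,c,23.5,z).mean()*.7-ring(red,n,c,33,z).mean()*.3)
                                           ~~~~^^^^^^^^^^^^^^^^
  File "fit.py", line 6, in ring
    P=np.array([to_px(n,[c[0]+r*np.cos(a),c[1]+r*np.sin(a),z]) for a in A]); return map_coordinates(im,[P[:,1],P[:,0]],order=1)
                ~~~~~^^^^^^^^^^^^^^^^^^^^^^^^^^^^^^^^^^^^^^^^^
  File "h.py", line 13, in to_px
    c,f,R,t=cam(n); p=R@np.array(P,float)+t; s=p[:2]/p[2]; s=s*(1+c["k1"]*(s@s))
            ~~~^^^
  File "h.py", line 4, in cam
    c=ctrl.calibration(n); f=240/np.tan(np.radians(c["fovy"])/2)
ValueError: time passes only in moves, steps and waits
```

Calibration calls are limited, so I'll cache them.

```bash
sed -i 's/^def cam(n):/import functools\n@functools.lru_cache\ndef cam(n):/' h.py
python3 - <<'E'
from fit import *
im=cv2.imread("pics/top0.png"); x0,y0,x1,y1=240,210,416,290
cr=cv2.resize(im[y0:y1,x0:x1],None,fx=4,fy=4,interpolation=cv2.INTER_CUBIC)
def circ(c,r,z,col):
    p=[(to_px("top",[c[0]+r*np.cos(a),c[1]+r*np.sin(a),z])-[x0,y0]+.5)*4-.5 for a in np.linspace(0,6.28,60)]
    cv2.polylines(cr,[np.int32(np.round(p))],True,col,1)
F=[]
for u in [(266.2,245),(307.7,243.3),(347.1,239),(386,239)]:
    w=to_world("top",u,109); c,v=fitrim(im,"top",w[:2],109); F.append(c); print(w.round(1),c.round(1),round(v,1)); circ(c,30,109,(255,255,0)); circ(c,38,62,(0,255,0))
F=np.array(F); yl=np.array([132,44,-44,-132]); ax=(F*yl[:,None]).sum(0)/(yl**2).sum(); print(np.linalg.norm(ax),np.degrees(np.arctan2(-ax[0],ax[1])),F.mean(0)); print((F.mean(0)+yl[:,None]*ax/np.linalg.norm(ax)).round(1))
cv2.imwrite("pics/crop2.png",cr)
s=ctrl.sense(); print(s["time"],s["position"],s["finger_gap"])
E
```

```text
[633.3 152.7 109. ] [633.9 156.5] -39.9
[633.4  61.7 109. ] [639.   65.4] -35.2
[639.7 -25.1 109. ] [643.  -24.5] -36.8
[ 636.2 -110.6  109. ] [ 642.  -112.8] -35.4
1.0207031180230486 1.7847427655175794 [639.47652413  21.19166616]
[[ 635.4  153.1]
 [ 638.1   65.2]
 [ 640.8  -22.8]
 [ 643.6 -110.7]]
0.8 [ 154.52052412 -527.83374294  231.31353601] 86.03986400628406
```

View pics/crop2.png

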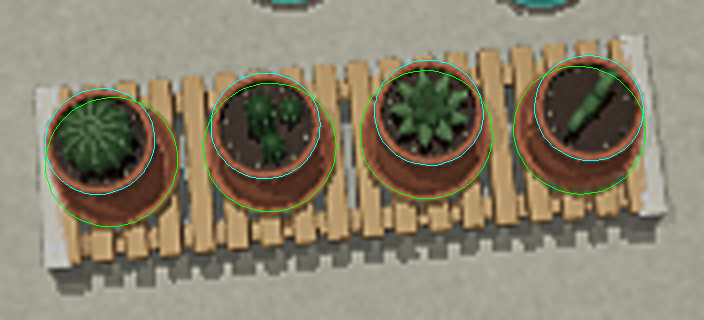

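The fitted circles agree with the saucers to about 2 mm. The pots are at ball (634,154), column (638,65), rosette (642,-24) and paddle (643,-112), with rack yaw about +2°. I'll start with the paddle cactus, which goes to the leftmost dish at (466,166), closing the fingers along the rack's x.

move_arm --targets "31 26 0 5;62 52 0 10;93 78 0 15;124 104 0 20;155 130 0 25;186 156 0 30;217 182 0 35;248 208 0 40" --grip 1

```text
time: 1.6
position: [403.7, -318.6, 231.5]
tool_rot: [0.0, -0.474, 0.881, -0.0]
contact_force: [0.3, -0.3, 0.1]
finger_gap: 85.2
grasp_force: 0.0
```

move_arm --targets "32 26 0 5;64 52 0 10;96 78 0 15;128 104 0 20;160 130 0 25;192 156 0 30;220 185 -15 36;240 208 -31 36"

```text
time: 2.4
position: [644.4, -110.0, 199.8]
tool_rot: [-0.0, 0.723, -0.691, 0.0]
contact_force: [0.2, -0.8, -0.3]
finger_gap: 85.5
grasp_force: 0.0
```

Run:
```python
from h import *
s=ctrl.sense(); print(s["time"],s["position"],s["tool_rot"],s["joint_pos"],s["contact_force"])
snap("side","side1")
cv2.imwrite("pics/side1c.png",cv2.resize(cv2.imread("pics/side1.png")[100:320,220:500],None,fx=2.7,fy=2.7,interpolation=cv2.INTER_CUBIC))
```

```text
2.4 [ 644.35014134 -110.01050074  199.81147791] [-4.27761468e-04  7.22562468e-01 -6.91305424e-01  3.27602613e-04] [ 6.93044728e-02  4.72787353e-01  3.48075195e-01 -9.18104611e-05
 -1.44501043e+00 -2.50852622e-02] [ 0.18724269 -0.77002837 -0.30068116]
```

View pics/side1c.png

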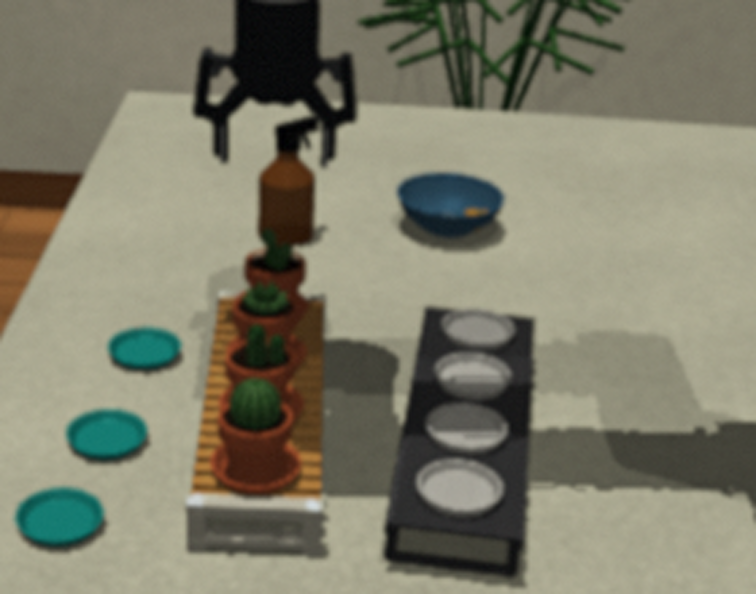

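The open gripper hangs centred in x over the paddle pot, with fingers across the row and clear of the neighbours. Next I descend and grip.

move_arm --targets "0 0 -35 0;0 0 -70 0;0 0 -95 0;0 0 -112 0;0 0 -123 0;0 0 -123 0;0 0 -123 0"

```text
time: 3.15
position: [643.1, -112.0, 78.2]
tool_rot: [-0.0, 0.721, -0.693, 0.001]
contact_force: [0.6, 0.8, 0.2]
finger_gap: 85.1
grasp_force: 0.0
```

move_arm --targets "0 0 0 0;0 0 0 0;0 0 0 0;0 0 0 0;0 0 0 0;0 0 0 0;0 0 0 0;0 0 0 0" --grip 0.55 --squeeze 30

```text
time: 3.95
position: [643.2, -112.0, 78.7]
tool_rot: [-0.001, 0.721, -0.693, 0.001]
contact_force: [-1.2, 1.4, 6.5]
finger_gap: 59.2
grasp_force: 33.0
```

move_arm --targets "0 0 0 0;0 0 0 0;0 0 5 0;0 0 15 0;0 0 25 0;0 0 25 0" --grip 0.4 --squeeze 45

```text
time: 4.55
position: [643.8, -112.0, 104.5]
tool_rot: [-0.001, 0.721, -0.693, 0.001]
contact_force: [0.5, -0.2, -2.2]
finger_gap: 58.7
grasp_force: 48.7
```

Run:
```python
from h import *
s=ctrl.sense(); print(s["time"],s["position"],s["contact_force"],s["torque"],s["finger_gap"])
snap("side","side2")
cv2.imwrite("pics/side2c.png",cv2.resize(cv2.imread("pics/side2.png")[130:320,220:450],None,fx=3,fy=3,interpolation=cv2.INTER_CUBIC))
```

```text
4.55 [ 643.75570355 -111.98434089  104.47403139] [ 0.45814478 -0.16930299 -2.19240882] [ 0.03878503 -0.06991397  0.00235534] 58.72227988030411
```

View pics/side2c.png

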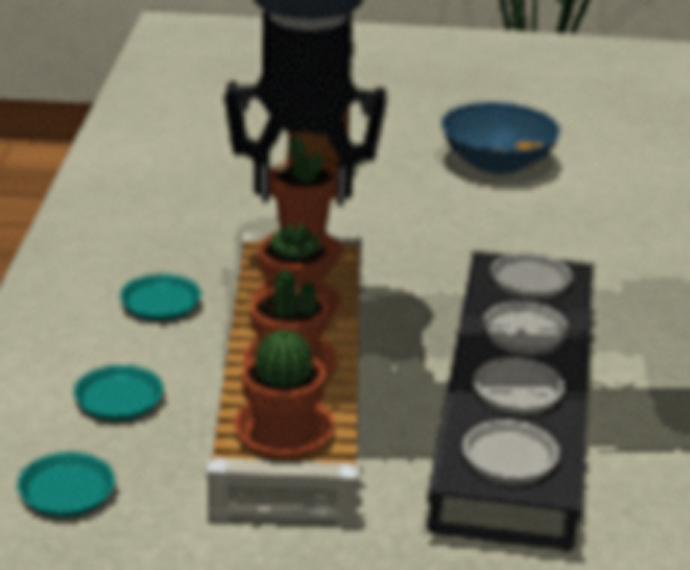

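The pot is held upright (2.2 N, gap 59 mm), and its saucer stayed. Now I carry it to the left dish.

move_arm --targets "0 0 35 0;0 0 70 0;-5 10 95 0;-20 35 95 0;-42 66 95 0;-64 100 95 0;-86 134 95 0;-108 168 95 0"

```text
time: 5.4
position: [533.2, 57.3, 196.9]
tool_rot: [0.0, 0.721, -0.693, -0.0]
contact_force: [0.2, 1.5, -2.0]
finger_gap: 58.8
grasp_force: 49.7
```

move_arm --targets "-22 35 0 0;-44 70 0 0;-60 97 0 0;-68 109 0 0;-68 109 0 0;-68 109 -30 0;-68 109 -60 0;-68 109 -85 0"

```text
time: 6.2
position: [466.2, 164.4, 110.7]
tool_rot: [0.0, 0.721, -0.693, -0.0]
contact_force: [0.7, 0.1, -3.0]
finger_gap: 59.2
grasp_force: 49.7
```

move_arm --targets "0 0 -15 0;0 0 -24 0;0 0 -27 0;0 0 -27 0"

```text
time: 6.6
position: [466.9, 165.0, 85.5]
tool_rot: [-0.0, 0.721, -0.693, 0.0]
contact_force: [-0.0, -0.2, -1.4]
finger_gap: 58.4
grasp_force: 49.7
```

Run:
```python
from h import *
s=ctrl.sense(); print(s["time"],s["position"],s["contact_force"],s["finger_gap"])
snap("side","side3"); snap("top","top3")
a=cv2.resize(cv2.imread("pics/side3.png")[210:310,330:450],None,fx=5,fy=5,interpolation=cv2.INTER_CUBIC)
cv2.imwrite("pics/side3c.png",a)
```

```text
6.6 [466.90541033 164.96211735  85.48525835] [-0.04891047 -0.17854275 -1.38335964] 58.35193950443291
```

View pics/side3c.png

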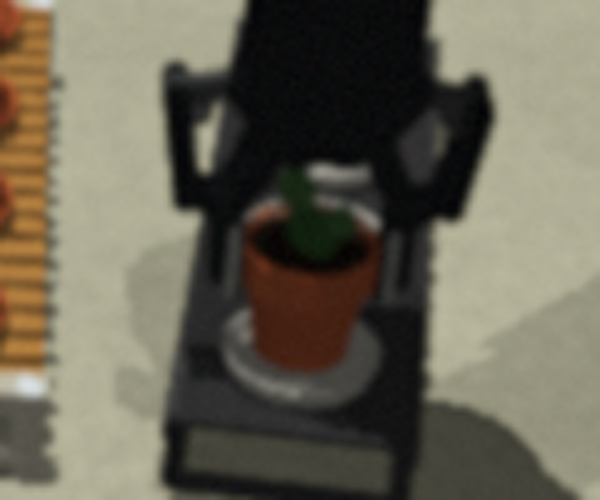

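The pot's foot hangs centred over the dish (about (303,355) in the crop). I lower it the last few mm, watching the force.

move_arm --targets "0 0 -2 0;0 0 -4 0;0 0 -6 0;0 0 -7 0;0 0 -7 0"

```text
time: 7.2
position: [466.4, 165.1, 78.1]
tool_rot: [0.0, 0.721, -0.693, -0.0]
contact_force: [0.4, 0.5, -2.8]
finger_gap: 58.5
grasp_force: 49.7
```

move_arm --targets "0 0 -1 0;0 0 -1 0;0 0 -2 0;0 0 -2 0"

```text
time: 7.6
position: [466.7, 165.2, 77.8]
tool_rot: [-0.0, 0.721, -0.692, 0.0]
contact_force: [-6.3, -0.5, 11.3]
finger_gap: 58.7
grasp_force: 51.0
```

move_arm --targets "0 0 1 0;0 0 1 0;0 0 1 0"

```text
time: 7.9
position: [466.8, 165.3, 77.9]
tool_rot: [-0.0, 0.721, -0.693, 0.0]
contact_force: [-4.0, -1.1, 5.4]
finger_gap: 58.7
grasp_force: 50.1
```

move_arm --targets "0 0 0 0;0 0 0 0;0 0 0 0;0 0 0 0;0 0 0 0;0 0 0 0" --grip 1

```text
time: 8.5
position: [466.6, 165.2, 77.2]
tool_rot: [0.0, 0.721, -0.693, 0.0]
contact_force: [0.1, -0.5, -0.7]
finger_gap: 85.3
grasp_force: 0.0
```

move_arm --targets "0 0 15 0;0 0 40 0;0 0 75 0;0 0 110 0;0 0 120 0;0 0 120 0"

```text
time: 9.1
position: [467.4, 165.7, 198.9]
tool_rot: [-0.002, 0.721, -0.693, 0.0]
contact_force: [0.6, -0.6, 0.5]
finger_gap: 85.5
grasp_force: 0.0
```

move_arm --targets "15 -15 0 0;45 -47 0 0;75 -80 0 0;105 -113 0 0;135 -145 0 0;160 -172 0 0;175 -189 0 0;175 -189 0 0"

```text
time: 9.9
position: [641.9, -26.3, 193.7]
tool_rot: [0.002, 0.72, -0.694, -0.001]
contact_force: [-0.5, -0.6, 0.0]
finger_gap: 85.4
grasp_force: 0.0
```

Run:
```python
from fit import *
print(ctrl.sense()["position"])
snap("top","top4"); im=cv2.imread("pics/top4.png")
print(fitrim(im,"top",(466.3,165.2),108))
x0,y0,x1,y1=230,215,330,365
cv2.imwrite("pics/top4c.png",cv2.resize(im[y0:y1,x0:x1],None,fx=4,fy=4,interpolation=cv2.INTER_CUBIC))
```

```text
[641.86849572 -26.25477852 193.65652704]
(array([464.18139082, 159.39878299]), np.float64(-0.1819112513551071))
```

View pics/top4c.png

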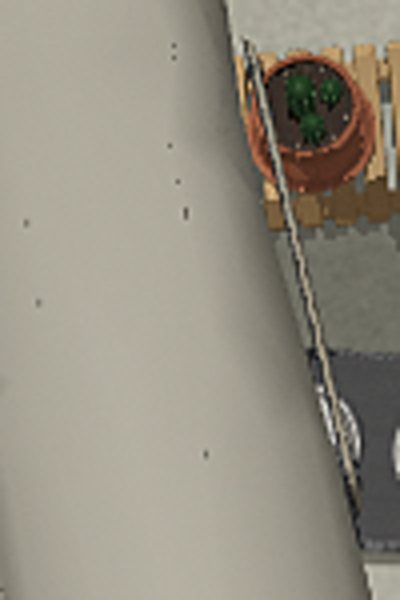

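The forearm hides the placed pot here, so I'll check it later from the side. Next the rosette.

move_arm --targets "0 0 -35 0;0 0 -70 0;0 0 -95 0;0 0 -110 0;0 0 -120 0;0 0 -120 0;0 0 -120 0"

```text
time: 10.65
position: [641.7, -23.4, 77.9]
tool_rot: [-0.0, 0.722, -0.692, 0.0]
contact_force: [0.2, -0.1, 0.6]
finger_gap: 85.4
grasp_force: 0.0
```

move_arm --targets "0 0 0 0;0 0 0 0;0 0 0 0;0 0 0 0;0 0 0 0;0 0 0 0;0 0 0 0;0 0 0 0" --grip 0.4 --squeeze 35

```text
time: 11.45
position: [642.4, -23.8, 78.7]
tool_rot: [-0.001, 0.721, -0.693, 0.001]
contact_force: [-0.4, 0.6, 5.0]
finger_gap: 58.6
grasp_force: 38.3
```

move_arm --targets "0 0 0 0;0 0 5 0;0 0 15 0;0 0 25 0;0 0 25 0" --grip 0.4 --squeeze 45

```text
time: 11.95
position: [642.7, -23.9, 104.4]
tool_rot: [-0.001, 0.721, -0.693, 0.001]
contact_force: [0.4, -0.6, -1.9]
finger_gap: 58.5
grasp_force: 48.7
```

Run:
```python
from h import *
snap("side","side5")
cv2.imwrite("pics/side5c.png",cv2.resize(cv2.imread("pics/side5.png")[130:320,220:450],None,fx=3,fy=3,interpolation=cv2.INTER_CUBIC))
```

```text
(no output)
```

View pics/side5c.png

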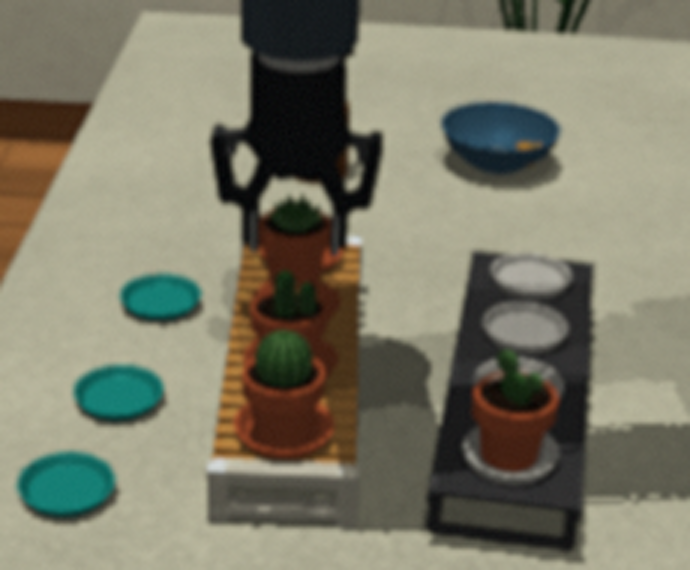

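The paddle cactus stands upright in the leftmost dish (513,430), and the rosette is held upright. I carry it to the second dish from the left.

move_arm --targets "0 0 35 0;0 0 70 0;-10 5 95 0;-35 19 95 0;-65 36 95 0;-97 53 95 0;-129 71 95 0;-158 87 95 0"

```text
time: 12.8
position: [481.7, 63.7, 196.9]
tool_rot: [0.0, 0.721, -0.693, -0.0]
contact_force: [-0.1, 0.5, -1.4]
finger_gap: 58.7
grasp_force: 49.7
```

move_arm --targets "-18 10 0 0;-25 14 0 0;-25 14 0 0;-25 14 -30 0;-25 14 -65 0;-25 14 -95 0;-25 14 -110 0;-25 14 -114 0"

```text
time: 13.6
position: [458.0, 76.1, 81.0]
tool_rot: [0.002, 0.721, -0.693, -0.001]
contact_force: [0.3, -0.6, -2.7]
finger_gap: 58.7
grasp_force: 49.6
```

move_arm --targets "0 0 -2 0;0 0 -4 0;0 0 -5 0;0 0 -6 0;0 0 -6 0"

```text
time: 14.1
position: [459.0, 77.4, 77.8]
tool_rot: [-0.001, 0.721, -0.693, 0.0]
contact_force: [1.1, 0.0, -1.2]
finger_gap: 58.7
grasp_force: 49.8
```

move_arm --targets "0 0 -0.5 0;0 0 -0.5 0;0 0 -0.5 0"

```text
time: 14.4
position: [459.0, 77.3, 77.7]
tool_rot: [-0.001, 0.721, -0.693, 0.0]
contact_force: [-2.4, 0.3, 5.7]
finger_gap: 58.7
grasp_force: 50.2
```

move_arm --targets "0 0 0 0;0 0 0 0;0 0 0 0;0 0 0 0;0 0 0 0;0 0 0 0" --grip 1

```text
time: 15.0
position: [458.5, 77.2, 76.7]
tool_rot: [0.0, 0.721, -0.693, -0.0]
contact_force: [0.1, -0.5, 0.7]
finger_gap: 85.6
grasp_force: 0.0
```

move_arm --targets "0 0 15 0;0 0 40 0;0 0 75 0;0 0 110 0;0 0 120 0;0 0 120 0"

```text
time: 15.6
position: [459.5, 77.6, 198.3]
tool_rot: [-0.002, 0.721, -0.693, 0.001]
contact_force: [-0.9, -0.5, -0.1]
finger_gap: 85.3
grasp_force: 0.0
```

move_arm --targets "15 -1 0 0;50 -4 0 0;85 -6 0 0;120 -8 0 0;150 -10 0 0;170 -12 0 0;179.5 -12 0 0;179.5 -12 0 0"

```text
time: 16.4
position: [638.1, 64.9, 193.5]
tool_rot: [0.002, 0.721, -0.693, -0.001]
contact_force: [0.4, -0.1, -0.7]
finger_gap: 84.9
grasp_force: 0.0
```

move_arm --targets "0 0 -35 0;0 0 -70 0;0 0 -95 0;0 0 -110 0;0 0 -119.5 0;0 0 -119.5 0;0 0 -119.5 0"

```text
time: 17.1
position: [638.2, 65.2, 77.9]
tool_rot: [-0.0, 0.721, -0.693, 0.0]
contact_force: [-0.5, -0.3, 0.2]
finger_gap: 85.0
grasp_force: 0.0
```

move_arm --targets "0 0 0 0;0 0 0 0;0 0 0 0;0 0 0 0;0 0 0 0;0 0 0 0;0 0 0 0;0 0 0 0" --grip 0.4 --squeeze 35

```text
time: 17.9
position: [638.7, 65.3, 78.6]
tool_rot: [-0.001, 0.721, -0.693, 0.001]
contact_force: [-1.7, 0.5, 5.4]
finger_gap: 58.6
grasp_force: 38.3
```

move_arm --targets "0 0 0 0;0 0 5 0;0 0 15 0;0 0 25 0;0 0 25 0" --grip 0.4 --squeeze 45

```text
time: 18.4
position: [639.2, 65.3, 104.4]
tool_rot: [-0.001, 0.721, -0.693, 0.001]
contact_force: [0.7, 0.2, -2.1]
finger_gap: 58.5
grasp_force: 48.7
```

Run:
```python
from h import *
snap("side","side6")
cv2.imwrite("pics/side6c.png",cv2.resize(cv2.imread("pics/side6.png")[130:320,220:450],None,fx=3,fy=3,interpolation=cv2.INTER_CUBIC))
```

```text
(no output)
```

View pics/side6c.png

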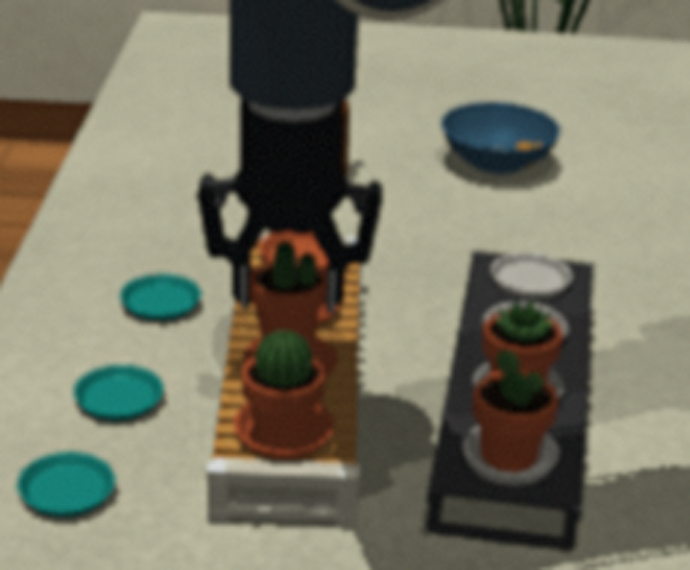

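The column cactus is held upright, and the rosette and paddle stand in their dishes. The column goes to the third dish.

move_arm --targets "0 0 35 0;0 0 70 0;-10 -4 95 0;-35 -14 95 0;-65 -26 95 0;-97 -39 95 0;-129 -52 95 0;-160 -64 95 0"

```text
time: 19.25
position: [476.3, 0.6, 196.9]
tool_rot: [0.0, 0.721, -0.693, -0.0]
contact_force: [0.6, -0.0, -1.0]
finger_gap: 58.7
grasp_force: 49.8
```

move_arm --targets "-20 -8 0 0;-27.5 -11 0 0;-27.5 -11 0 0;-27.5 -11 -30 0;-27.5 -11 -65 0;-27.5 -11 -95 0;-27.5 -11 -110 0;-27.5 -11 -114 0"

```text
time: 20.05
position: [450.1, -9.8, 81.1]
tool_rot: [0.002, 0.721, -0.693, -0.001]
contact_force: [-0.1, -1.0, -2.5]
finger_gap: 58.3
grasp_force: 49.7
```

move_arm --targets "0 0 -2 0;0 0 -4 0;0 0 -5 0;0 0 -6 0;0 0 -6.5 0;0 0 -6.5 0"

```text
time: 20.65
position: [451.1, -9.7, 77.7]
tool_rot: [-0.001, 0.721, -0.693, 0.0]
contact_force: [-1.5, 0.8, 4.6]
finger_gap: 58.6
grasp_force: 50.2
```

move_arm --targets "0 0 0 0;0 0 0 0;0 0 0 0;0 0 0 0;0 0 0 0;0 0 0 0" --grip 1

```text
time: 21.25
position: [450.5, -9.9, 76.7]
tool_rot: [0.0, 0.721, -0.693, -0.0]
contact_force: [0.5, 0.2, -0.4]
finger_gap: 85.3
grasp_force: 0.0
```

move_arm --targets "0 0 15 0;0 0 40 0;0 0 75 0;0 0 110 0;0 0 120 0;0 0 120 0"

```text
time: 21.85
position: [451.5, -9.6, 198.3]
tool_rot: [-0.002, 0.721, -0.693, 0.001]
contact_force: [-0.4, 0.3, 0.0]
finger_gap: 85.5
grasp_force: 0.0
```

move_arm --targets "15 14 0 0;43 38 0 0;73 65 0 0;103 92 0 0;133 119 0 0;163 145 0 0;180 161 0 0;183.5 164 0 0"

```text
time: 22.65
position: [634.4, 155.8, 192.7]
tool_rot: [0.002, 0.722, -0.692, -0.001]
contact_force: [0.1, 0.0, 0.4]
finger_gap: 85.4
grasp_force: 0.0
```

move_arm --targets "0 0 0 0;0 0 -35 0;0 0 -70 0;0 0 -95 0;0 0 -110 0;0 0 -119.5 0;0 0 -119.5 0;0 0 -119.5 0"

```text
time: 23.45
position: [634.3, 153.9, 78.3]
tool_rot: [-0.001, 0.721, -0.693, 0.0]
contact_force: [0.6, -0.3, -0.4]
finger_gap: 85.5
grasp_force: 0.0
```

move_arm --targets "0 0 0 0;0 0 0 0;0 0 0 0;0 0 0 0;0 0 0 0;0 0 0 0;0 0 0 0;0 0 0 0" --grip 0.4 --squeeze 35

```text
time: 24.25
position: [634.6, 154.3, 78.6]
tool_rot: [-0.001, 0.721, -0.693, 0.001]
contact_force: [-1.3, -0.6, 6.3]
finger_gap: 59.1
grasp_force: 38.2
```

move_arm --targets "0 0 0 0;0 0 5 0;0 0 15 0;0 0 25 0;0 0 25 0" --grip 0.4 --squeeze 45

```text
time: 24.75
position: [635.2, 154.5, 104.5]
tool_rot: [-0.002, 0.721, -0.693, 0.001]
contact_force: [-0.2, 0.8, -1.5]
finger_gap: 58.4
grasp_force: 48.7
```

Run:
```python
from h import *
snap("side","side7")
cv2.imwrite("pics/side7c.png",cv2.resize(cv2.imread("pics/side7.png")[130:320,220:450],None,fx=3,fy=3,interpolation=cv2.INTER_CUBIC))
```

View pics/side7c.png

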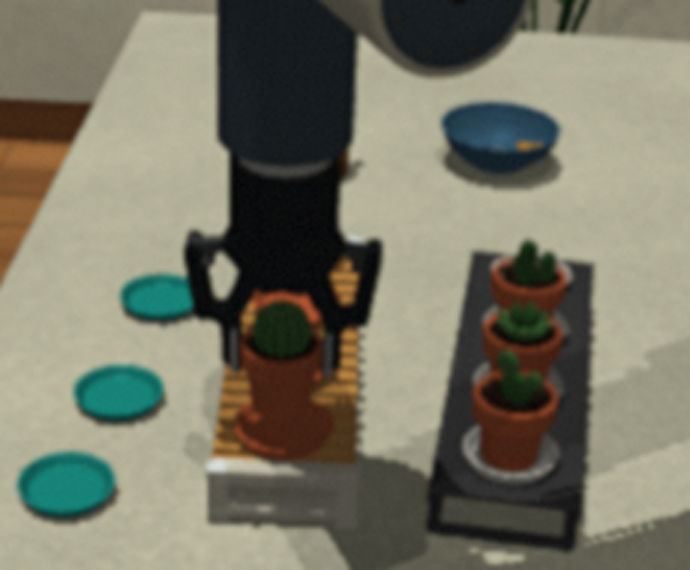

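The ball cactus is held, and the other three stand upright in dishes 1–3. I carry the ball to the right-end dish.

move_arm --targets "0 0 35 0;0 0 70 0;-6 -8 95 0;-22 -29 95 0;-43 -57 95 0;-65 -85 95 0;-87 -114 95 0;-107 -140 95 0"

```text
time: 25.6
position: [525.6, 13.0, 197.0]
tool_rot: [0.0, 0.721, -0.693, -0.0]
contact_force: [0.1, -0.3, -1.8]
finger_gap: 58.8
grasp_force: 49.8
```

move_arm --targets "-21 -28 0 0;-42 -56 0 0;-63 -84 0 0;-79 -105 0 0;-84.5 -112 0 0;-84.5 -112 0 0;-84.5 -112 -30 0;-84.5 -112 -65 0"

```text
time: 26.4
position: [444.5, -97.1, 132.6]
tool_rot: [-0.002, 0.721, -0.692, 0.001]
contact_force: [1.1, 1.2, -2.6]
finger_gap: 58.7
grasp_force: 49.8
```

move_arm --targets "0 0 -25 0;0 0 -40 0;0 0 -48 0;0 0 -51 0;0 0 -53 0;0 0 -54.5 0;0 0 -55.5 0;0 0 -55.5 0"

```text
time: 27.2
position: [443.2, -97.8, 77.7]
tool_rot: [-0.001, 0.721, -0.693, 0.001]
contact_force: [-1.6, 1.6, 3.3]
finger_gap: 58.7
grasp_force: 50.1
```

Touching down. I release, rise and go back clear to the right front.

move_arm --targets "0 0 0 0;0 0 0 0;0 0 0 0;0 0 0 0;0 0 0 0;0 0 0 0" --grip 1

```text
time: 27.8
position: [442.5, -97.9, 76.8]
tool_rot: [0.0, 0.721, -0.693, -0.0]
contact_force: [0.2, -0.3, -0.1]
finger_gap: 85.9
grasp_force: 0.0
```

move_arm --targets "0 0 15 0;0 0 40 0;0 0 75 0;0 0 110 0;0 0 140 0;-15 -30 150 0;-35 -65 150 0;-55 -100 150 0"

```text
time: 28.6
position: [387.1, -198.6, 227.3]
tool_rot: [-0.0, 0.722, -0.692, 0.0]
contact_force: [0.9, -0.3, -0.3]
finger_gap: 85.6
grasp_force: 0.0
```

move_arm --targets "-25 -40 0 0;-50 -80 0 0;-75 -120 0 0;-100 -160 0 0;-125 -200 0 0;-150 -240 0 0;-165 -265 0 0;-165 -265 0 0"

```text
time: 29.4
position: [220.4, -465.1, 225.9]
tool_rot: [0.0, 0.72, -0.694, -0.001]
contact_force: [0.6, -0.7, -1.2]
finger_gap: 85.3
grasp_force: 0.0
```

Run:
```python
from fit import *
s=ctrl.sense(); print(s["time"],s["position"],s["qvel"])
snap("top","top8"); snap("side","side8"); im=cv2.imread("pics/top8.png")
D=dict(paddle=(466.3,165.2),rosette=(458.3,77.5),column=(450.4,-10.1),ball=(442.4,-97.7))
x0,y0,x1,y1=235,210,415,360
a=cv2.resize(im[y0:y1,x0:x1],None,fx=4,fy=4,interpolation=cv2.INTER_CUBIC)
def circ(c,r,z,col):
    p=[(to_px("top",[c[0]+r*np.cos(t),c[1]+r*np.sin(t),z])-[x0,y0]+.5)*4-.5 for t in np.linspace(0,6.28,60)]
    cv2.polylines(a,[np.int32(np.round(p))],True,col,1)
for n,d in D.items():
    c,v=fitrim(im,"top",d,108); print(n,(c-d).round(1),round(v,1)); circ(d,30,108,(255,255,0)); circ(d,35,60,(0,0,255))
cv2.imwrite("pics/top8c.png",a)
cv2.imwrite("pics/side8c.png",cv2.resize(cv2.imread("pics/side8.png")[130:420,220:450],None,fx=2,fy=2,interpolation=cv2.INTER_CUBIC))
```

```text
29.4 [ 220.44232183 -465.10945654  225.92845906] [ 6.14854006e-02 -3.43899552e-02 -3.21927676e-02 -1.73566460e-02
 -3.37097078e-07 -5.16765403e-02]
paddle [ 1.1 -1.3] -42.1
rosette [ 1.1 -1.2] -45.0
column [1.1 0.5] -44.0
ball [1. 3.] -43.3
```

View pics/top8c.png

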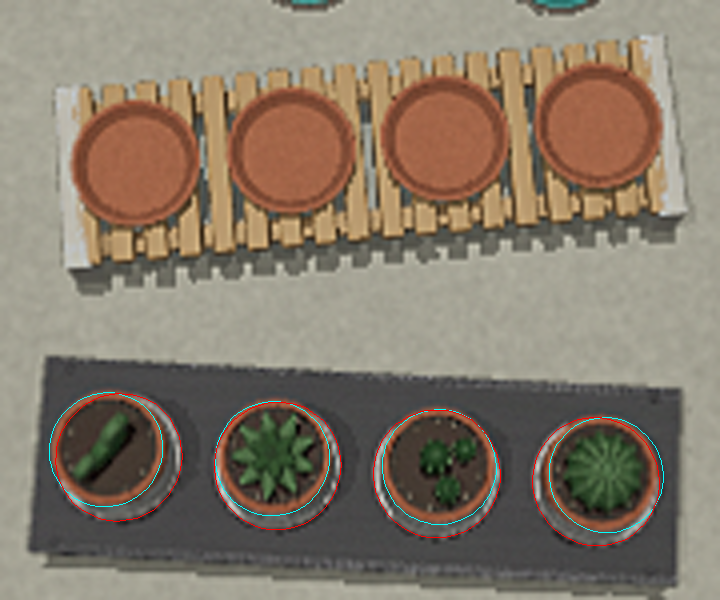

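View pics/side8c.png

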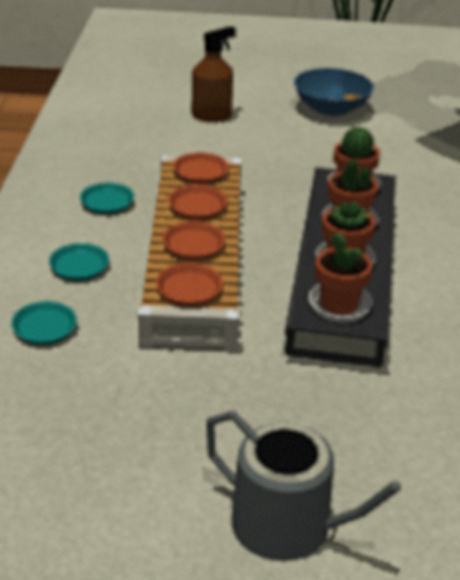

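In both pictures the row is reversed: paddle, rosette, column and ball from the left. Every rim is within about 3 mm of its dish centre, the pots stand upright, and the saucers and bystanders look unmoved. I let the arm settle and hand in.

move_arm --targets "0 0 0 0;0 0 0 0;0 0 0 0"

```text
time: 29.8
position: [223.2, -462.3, 227.1]
tool_rot: [-0.0, 0.722, -0.692, 0.0]
contact_force: [0.3, 0.3, -0.8]
finger_gap: 85.2
grasp_force: 0.0
```

```bash
python3 -c "
from cell import ctrl
print(ctrl.sign_off())"
```

```text
the job is handed in; nothing more can be done
None
```

All four plants now stand upright in the black rack's dishes with the row reversed (paddle, rosette, column, ball from the left), each within about 3 mm of its dish centre; the saucers, can, bowl and mister look unmoved in the final pictures, and the job was handed in at about 30 s, though sign-off returned no verdict.

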